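Sweep the finished bushes into the collecting tray

TASK

Three grey steel bushes stand scattered on the bench in front of the blue three-sided collecting tray. Sweep them with the fingers through the tray's open side until all three stand wholly inside it, sliding them over the bench all the way: never pick one up or tip it over. Leave the brass bush, the marker pen and the yellow screwdriver where they are.

Things in the scene. Friction and masses are not known exactly. Their poses are not given: they have to be found in the camera images.
- tray: blue sheet-metal tray fixed to the bench, three walls 4 mm thick and 28 mm high round a black pad that is level with the bench (no lip or step at the open side, parts slide straight in). Inside 120 mm deep (its x) and 200 mm wide (its y). Origin: middle of the inside, at bench height. Its x axis points inward, from the open side to the back wall: the open side is at x = -60 mm, the back wall's inner face at x = +60 mm, the side walls' inner faces at y = -100 and +100 mm
- tray_mouth (a point): middle of the tray's open side, at bench height; axes as the tray's
- bush_tall: plain grey steel bush, loose, standing upright: diameter 42 mm, height 30 mm, about 0.2 kg. Origin: centre of its underside, z axis up
- bush_flanged: grey steel bush with a flange at its foot, loose, standing upright: flange diameter 42 mm, height 22 mm, about 0.1 kg; push it low, at the flange. Origin: centre of its underside, z axis up
- bush_low: plain low grey steel bush, loose, standing upright: diameter 46 mm, height 18 mm, about 0.13 kg. Origin: centre of its underside, z axis up
- brass_bush: bystander: slim yellow brass bush, loose, upright: diameter 26 mm, height 34 mm. Origin: centre of its underside
- pen: bystander: marker pen with a black cap, lying loose, 131 mm long along its x axis, 18 mm thick. Origin: middle of its underside
- driver: bystander: screwdriver with a yellow handle, lying loose, 171 mm long along its x axis, 25 mm thick. Origin: middle of its underside
Things that resemble listed ones, but are neither listed nor needed, are in the scene too. Leave any turquoise look-alike of the bush_low alone.

How it is judged:
At the end, for the whole second after the job is handed in: All three grey bushes stand upright (within 0.1 rad) and at rest flat on the pad between the tray's walls, wholly past the open side (no edge more than about 4 mm out of it: centre at least 18 mm inside) (x of bush_tall in the frame of tray between -0.042 and 0.06 m and y of bush_tall in the frame of tray between -0.1 and 0.1 m and height (world z) of each of bush_tall, bush_flanged, bush_low below 0.004 m and angle between each of bush_tall, bush_flanged, bush_low's own z axis and vertical below 0.1 rad and linear speed of each of bush_tall, bush_flanged, bush_low below 0.01 m/s and x of bush_flanged in the frame of tray between -0.042 and 0.06 m and y of bush_flanged in the frame of tray between -0.1 and 0.1 m and x of bush_low in the frame of tray between -0.042 and 0.06 m and y of bush_low in the frame of tray between -0.1 and 0.1 m); the robot touches nothing.
It fails at once if a steel bush is lifted off the bench (10 mm) or tipped over (height (world z) of any of bush_tall, bush_flanged, bush_low above 0.01 m or angle between any of bush_tall, bush_flanged, bush_low's own z axis and vertical above 0.5 rad).
It fails at once if a bystander (brass bush) is moved by more than 15 mm (distance of brass_bush from where it was at the start of the episode above 0.015 m).
It fails at once if a bystander (marker pen) is moved by more than 15 mm (distance of pen from where it was at the start of the episode above 0.015 m).
It fails at once if a bystander (yellow screwdriver) is moved by more than 15 mm (distance of driver from where it was at the start of the episode above 0.015 m).
It also fails if it takes over 61 s, if anything falls off the work surface, if the arm or the gripper's body presses on something with over 40 N, if the wrist force passes 120 N, or if a joint passes its speed limit or range.

ROBOT

A 6-joint arm with a two-finger parallel gripper is mounted at the origin on a cart in front of the work surface, level with it; the furniture and walls round the work are solid. World frame = base frame: x ahead of the robot, y to its left, z up, the work surface at z = 0. Lengths are in m, angles in rad, forces in N, time in s.
With the tool pointing down it reaches from about 0.375 to 0.975 m from the base axis. Payload 3.8 kg.
Tool frame: the origin (TCP) lies at the very end of the fingers, on their centre line; the grasp point (between the pads) lies 19 mm behind it; z points along the fingers, y is the direction in which the jaws open and shut (so a half turn about z gives the same grasp; the last joint's range is limited). The gripper opens to 85 mm and grips with 20 to 120 N. Pads are 22 mm wide; open, the fingers measure 114 mm over their backs; the gripper's body (76 mm by 85 mm) begins 54 mm behind the grasp point. The pads swing forward as they close: fully open they stand 13 mm farther back than shut.
Start: joints at [-1.327, 0.264, 1.604, -0, 1.274, -0.037], TCP at [0.187, -0.649, 0.231] pointing down, gripper open.
Joint ranges: [-2.63, 2.63], [-0.94, 2.18], [0.31, 2.57], [-1.31, 4.45], [0, 2.66], [-2.55, 2.55]. Speed limits (rad/s): [2.57, 2.57, 3.14, 3.14, 3.14, 3.14].

INTERFACE

Orientations are given as a rotation vector (axis times angle).
In Python, from workcell import bot, viewer, finish_job gives the robot as it stands.
- The arm moves only by the tool servo_tool, never from a script. Its argument "plan" is a list that holds one entry, the list of rows, each a list of 6 numbers: the shift along the tool's x, y, z in cm, then the turn, a rotation vector about the tool's x, y, z in degrees. A call has 1 to 20 rows; each row is the pose to reach, as a shift and turn from the pose measured when the call began, along the tool's axes at that moment; what a row does not reach only later rows make up. A row lasts 1/12 s, in which the tool goes at most 41.7 mm and 7.16 degrees, less where a joint would pass 70% of its speed; a pose out of reach is approached as far as the arm can. A call with a gripper value outside its range is refused whole. "claw" is the finger opening in cm, from 0 to 8.54, set as the call begins (left out, the last holds). The fingers move at their own pace and stop on an object; "grip_force" is the grip in N (left out, the last holds). Time passes only in rows, so rows that repeat a pose let the fingers close. It gives the time, the measured TCP pose, the force and the opening at its end, in the units of the state.
- bot.read_state(): the state, without advancing time (a new reading comes with each control period).
- viewer.read_camera(name): name is "scene" or "top"; returns a dict with "color" (480x640x3 uint8, red, green, blue), "fx", "fy", "cx", "cy" (pixels), "eye" and "rotation" of the camera in the world. Camera axes: x right, y down, z forward; pixel columns grow to the right and rows downward; lengths in m; the calibration is good to about 2 mm. A picture is of the moment at which its call begins. There is no depth.
- finish_job(): hands the job in, once; it reports no verdict.
The state is a dict: "time": time; "q": joint angles; "joint_vel": joint speeds; "joint_torque": joint torques, N m; "tool_pos": TCP position; "tcp_rot": TCP orientation; "wrist_force": force on the tool from outside, world axes, zero at the start; "torque": the same for the moment, N m; "width": opening from 0.0 (shut) to 1.0 (fully open).
Only numpy, scipy, OpenCV 4.12 (cv2) and the standard library are available. Lean on these libraries where they do the work, as an engineer would, in place of code of your own. Each camera call takes 0.05 s, during which the arm holds its last target.

## Working session

There is one attempt and no reset: what is moved stays moved. The work goes in short steps, Python scripts to look and compute and a tool call to move; the robot and the scene stay as the last step left them, time stands still between calls to the robot, and variables do not carry over. Pictures are saved under pics/ and viewed, and the job is handed in when it is done.

Besides the shell and the picture viewer there is one more tool, called after ">>>" as a command line: name --argument value ..., lists and objects as JSON in quotes. servo_tool: Moves the arm, as the interface text tells. Its arguments: {"type":"object","properties":{"plan":{"type":"array"},"claw":{"type":"number"},"grip_force":{"type":"number"}},"required":["plan"]}

```bash
mkdir -p pics; ls; python3 - <<'E'
from workcell import bot, viewer
import cv2
s=bot.read_state(); print({k:(v if not hasattr(v,'round') else v) for k,v in s.items()})
for n in ("scene","top"):
    c=viewer.read_camera(n); cv2.imwrite(f"pics/{n}0.png",c["color"][:,:,::-1])
    print(n,c["fx"],c["fy"],c["cx"],c["cy"],c["eye"],c["rotation"])
E
```

```text
pics
{'time': 0.0, 'q': array([-1.32689571e+00,  2.64753486e-01,  1.60538479e+00, -3.44277284e-06,
        1.27368101e+00, -3.69268021e-02]), 'joint_vel': array([-6.60769841e-04,  3.65305625e-05,  2.21136392e-03,  4.04793731e-04,
       -1.53523655e-03, -8.76258199e-04]), 'joint_torque': array([-1.05240251e-03, -5.15113020e+01, -3.67320693e+01,  6.03849412e-05,
        1.27893907e-02, -1.03637376e-05]), 'tool_pos': array([ 0.18688011, -0.64785489,  0.22995597]), 'tcp_rot': array([-3.10848084e+00, -4.39366239e-01,  3.66191734e-04]), 'wrist_force': array([-0.52460279, -0.48122362, -0.36339183]), 'torque': array([-0.01670021, -0.01945042,  0.03151464]), 'width': 0.9998346504718341}
scene 517.2467597095618 517.2467597095618 318.59149886633594 240.96389936128693 [-0.16397774 -0.61518448  0.5743269 ] [-1.93652589  1.15307782 -0.58775055]
top 548.6946410685326 548.6946410685326 324.9550205856395 241.97783940108258 [ 0.41408567 -0.25022521  1.02242436] [-2.19358123  2.18239377 -0.1245599 ]
```

View pics/top0.png

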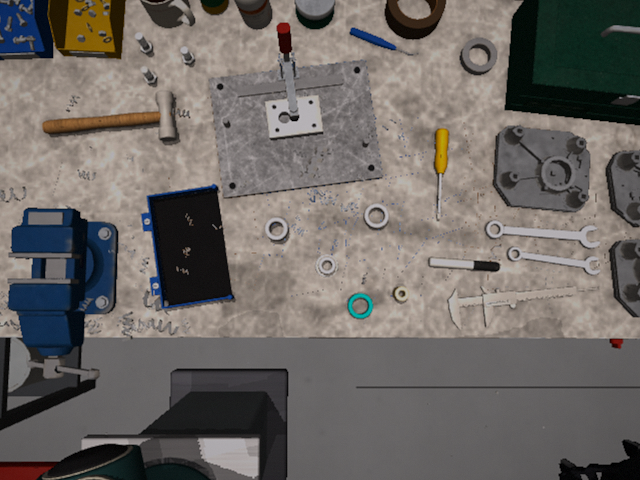

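View pics/scene0.png

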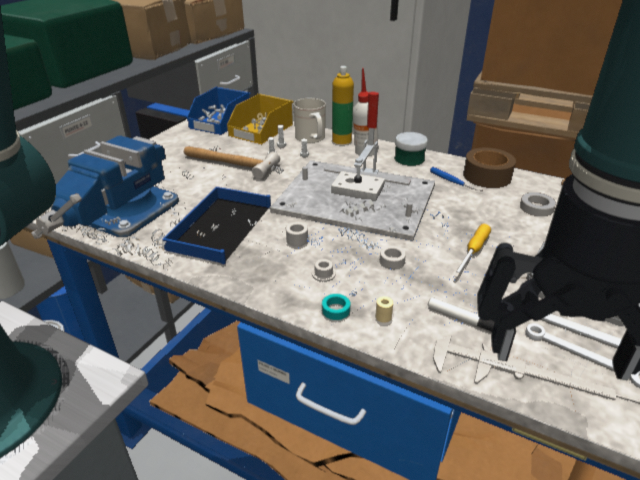

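The top view shows the tray at about (190,247), opening to the right. Bush candidates in its pixels:
- (277,229): tall bush
- (326,265): small with a flange
- (376,215): low bush
- (479,55): larger grey ring, far off
- (360,306): turquoise look-alike
- (400,295): brass bush

Next I'll measure these and check them in crops.

```bash
cat > h.py <<'E'
import numpy as np, cv2
from scipy.spatial.transform import Rotation as R
from workcell import bot, viewer
def cam(n):
    c=viewer.read_camera(n)
    r=np.array(c["rotation"]); c["R"]=R.from_rotvec(r).as_matrix() if r.shape==(3,) else r
    return c
def ray(c,u,v,z=0.):
    d=c["R"]@np.array([(u-c["cx"])/c["fx"],(v-c["cy"])/c["fy"],1.])
    e=np.array(c["eye"]); return e+d*(z-e[2])/d[2]
def proj(c,p):
    q=c["R"].T@(np.array(p)-c["eye"]); return np.array([c["fx"]*q[0]/q[2]+c["cx"],c["fy"]*q[1]/q[2]+c["cy"]])
E
python3 - <<'E'
from h import *
c=cam("top"); im=c["color"]
print(c["R"].round(3))
for n,u,v,z in [("tall",277,229,.03),("flan",326,265,.022),("low",376,215,.018),("ring",479,55,.018),("turq",360,306,.018),("brass",400,295,.034),
 ("pen l",430,262,.009),("pen r",498,267,.009),("drv tip",438,219,.01),("drv end",442,128,.012),("t1",217,187,.028),("t2",232,298,.028),("t3",149,196,.028),("t4",162,307,.028),("plate corner",224,197,.01),("plate c2",382,178,.01),("plate c3",210,75,.01),("bench edge",300,338,0)]:
    print(n,ray(c,u,v,z).round(3))
a=cv2.resize(im[160:340,140:300],None,fx=4,fy=4,interpolation=cv2.INTER_CUBIC)[:600]
b=cv2.resize(im[180:330,240:440],None,fx=4,fy=4,interpolation=cv2.INTER_CUBIC)
cv2.imwrite("pics/ca.png",a[:,:,::-1]);cv2.imwrite("pics/cb.png",b[:,:,::-1])
s=cam("scene")["color"]; cv2.imwrite("pics/cs.png",cv2.resize(s[180:340,220:420],None,fx=3.75,fy=3.75,interpolation=cv2.INTER_CUBIC)[:,:,::-1])
E
```

```text
[[ 0.004 -0.996  0.089]
 [-1.    -0.006 -0.025]
 [ 0.025 -0.088 -0.996]]
tall [ 0.525 -0.188  0.03 ]
flan [ 0.461 -0.277  0.022]
low [ 0.554 -0.37   0.018]
ring [ 0.864 -0.568  0.018]
turq [ 0.387 -0.34   0.018]
brass [ 0.407 -0.41   0.034]
pen l [ 0.468 -0.471  0.009]
pen r [ 0.459 -0.598  0.009]
drv tip [ 0.549 -0.487  0.01 ]
drv end [ 0.722 -0.496  0.012]
t1 [ 0.602 -0.077  0.028]
t2 [ 0.4   -0.109  0.028]
t3 [0.584 0.045 0.028]
t4 [0.384 0.016 0.028]
plate corner [ 0.587 -0.088  0.01 ]
plate c2 [ 0.625 -0.382  0.01 ]
plate c3 [ 0.82  -0.057  0.01 ]
bench edge [ 0.327 -0.231  0.   ]
```

View pics/cb.png

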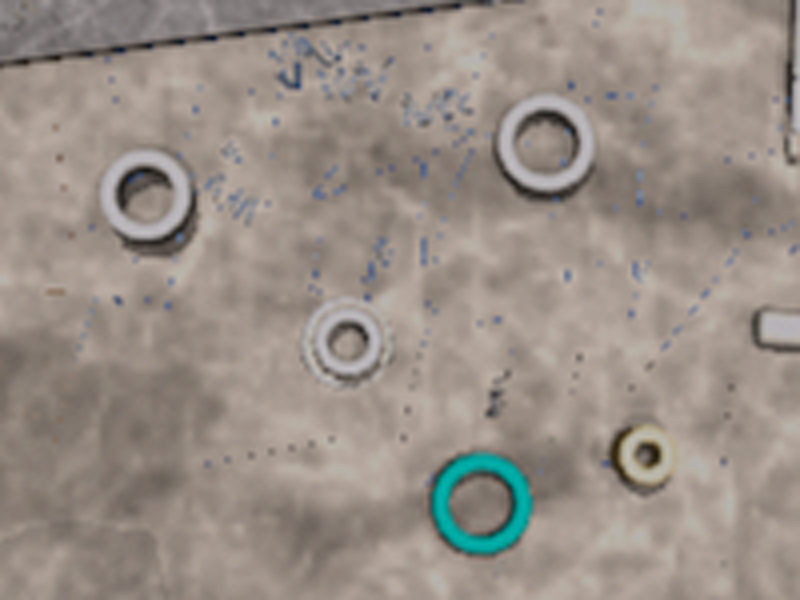

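View pics/cs.png

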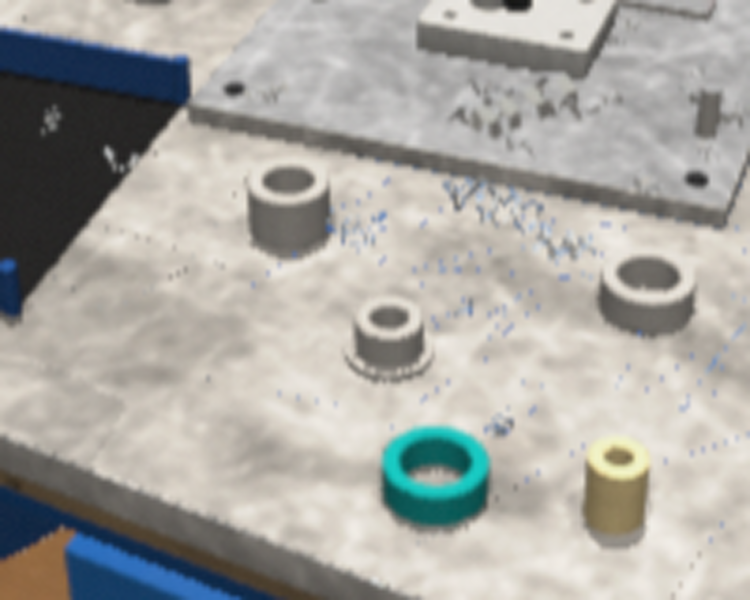

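View pics/ca.png

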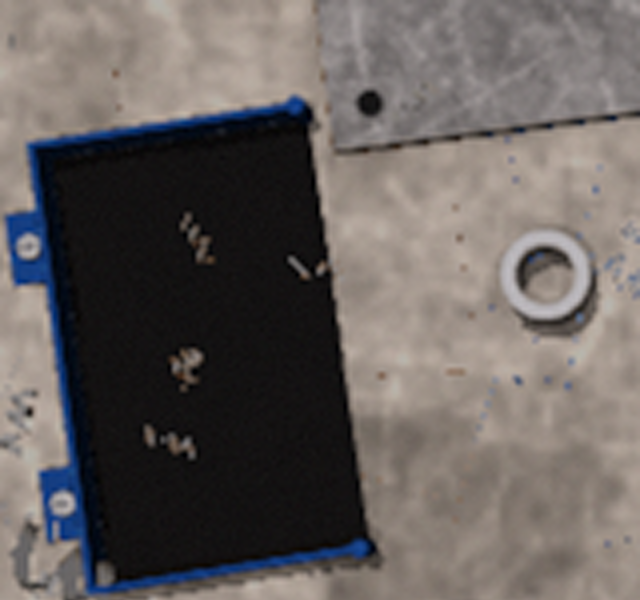

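```bash
cat >> h.py <<'E'
X=np.array([-.156,.988,0]);X/=np.linalg.norm(X);Y=np.array([-X[1],X[0],0]);M=np.array([.500,-.094,0])
def tr(p): d=np.array(p)-M; return np.array([d@X,d@Y,p[2]]).round(4)   # mouth frame
def go(*pts,yaw=0.):
    s=bot.read_state(); Rc=R.from_rotvec(s["tcp_rot"]); p=s["tool_pos"]
    print("t",s["time"],"tcp tray",tr(p),"q",np.round(s["q"],2),"F",np.round(s["wrist_force"],1),"w",round(s["width"],3))
    Rt=R.from_matrix(np.stack([X,-Y,[0,0,-1]],1))*R.from_euler('z',yaw,degrees=True)
    print("turn",np.degrees((Rc.inv()*Rt).as_rotvec()).round(1))
    for q in pts:
        w=M+X*q[0]+Y*q[1]+np.array([0,0,q[2]]); print(q,"shift cm",(Rc.inv().apply(w-p)*100).round(2))
E
python3 - <<'E'
from h import *
c=cam("top");g=cv2.cvtColor(c["color"],cv2.COLOR_RGB2GRAY)
for n,u,v,z in [("tall",276.5,229,.03),("flan",326.5,265,.022),("low",376,215.5,.018)]:
    print(n,tr(ray(c,u,v,z)))
go((-.15,0,.12),(-.15,-.005,.04))
E
```

```text
tall [-0.0958 -0.0106  0.03  ]
flan [-0.1759  0.0674  0.022 ]
low [-0.2806 -0.0095  0.018 ]
t 0.25 tcp tray [-0.4986  0.3956  0.2306] q [-1.33  0.26  1.6   0.    1.27 -0.04] F [ 0.5 -0.   0.2] w 1.002
turn [ -0.1  -0.  -82.9]
(-0.15, 0, 0.12) shift cm [ 43.58 -29.68  11.1 ]
(-0.15, -0.005, 0.04) shift cm [ 44.07 -29.61  19.1 ]
```

>>> servo_tool --plan '[[[10,-7,2,0,0,-20],[20,-14,5,0,0,-40],[30,-20,8,0,0,-60],[43.6,-29,11,0,0,-83],[43.6,-29,11,0,0,-83],[43.6,-29,11,0,0,-83],[43.6,-29,11,0,0,-83],[43.6,-29,11,0,0,-83],[43.6,-29,11,0,0,-83],[43.6,-29,11,0,0,-83],[43.6,-29,11,0,0,-83],[43.6,-29,11,0,0,-83],[43.6,-29,11,0,0,-83],[43.6,-29,11,0,0,-83],[43.6,-29,11,0,0,-83],[43.6,-29,11,0,0,-83],[43.6,-29,11,0,0,-83],[43.6,-29,11,0,0,-83]]]' --claw 2.5 --grip_force 40

```text
time: 1.75
tool_pos: [0.5249, -0.25, 0.1214]
tcp_rot: [-2.041, -2.388, -0.001]
wrist_force: [0.1, -0.1, -0.4]
width: 0.292
```

```bash
python3 - <<'E'
from h import *
go((-.15,-.01,.04),(-.15,-.01,.012))
c=cam("scene"); cv2.imwrite("pics/s1.png",c["color"][:,:,::-1])
s=bot.read_state()
print(proj(c,s["tool_pos"]))
E
```

```text
t 1.75 tcp tray [-0.158  -0.0003  0.1214] q [-0.49  0.18  1.92  0.    1.04 -0.64] F [ 0.1 -0.1 -0.4] w 0.292
turn [ 0. -0.  0.]
(-0.15, -0.01, 0.04) shift cm [0.79 0.97 8.14]
(-0.15, -0.01, 0.012) shift cm [ 0.79  0.97 10.94]
[325.33571942 192.77871171]
```

View pics/s1.png

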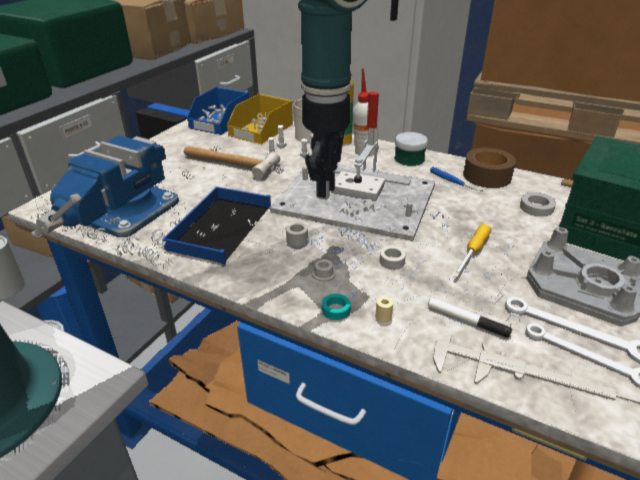

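The gripper is behind the tall bush, with fingertips at about (323,195), close to the projected TCP at (325,193). Now I'll descend carefully.

>>> servo_tool --plan '[[[0.8,1,4,0,0,0],[0.8,1,7,0,0,0],[0.8,1,9,0,0,0],[0.8,1,10.4,0,0,0],[0.8,1,11.0,0,0,0],[0.8,1,11.4,0,0,0],[0.8,1,11.7,0,0,0],[0.8,1,11.7,0,0,0],[0.8,1,11.7,0,0,0]]]'

```text
time: 2.55
tool_pos: [0.5344, -0.2411, 0.0056]
tcp_rot: [2.04, 2.387, 0.002]
wrist_force: [-0.4, -0.7, 0.8]
width: 0.292
```

```bash
python3 - <<'E'
from h import *
go((.057,-.05,.005))
for n in("scene","top"):
    c=cam(n); s=bot.read_state()
    print(proj(c,s["tool_pos"]))
    im=c["color"]; im=im[140:300,220:420] if n=="scene" else im[160:310,200:400]
    cv2.imwrite(f"pics/{n}2.png",cv2.resize(im,None,fx=3.75,fy=3.75,interpolation=cv2.INTER_CUBIC)[:,:,::-1])
E
```

```text
t 2.55 tcp tray [-0.1507 -0.011   0.0056] q [-0.47  0.33  1.98  0.    0.83 -0.62] F [-0.4 -0.7  0.8] w 0.292
turn [ 0.1  0.  -0. ]
(0.057, -0.05, 0.005) shift cm [20.77  3.89  0.05]
[323.41391999 242.6995664 ]
[306.40647884 225.81644831]
```

View pics/scene2.png

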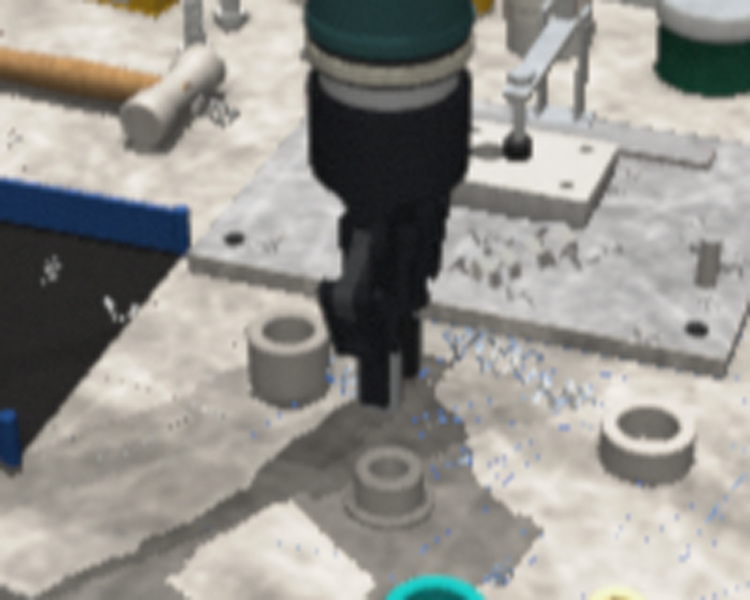

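View pics/top2.png

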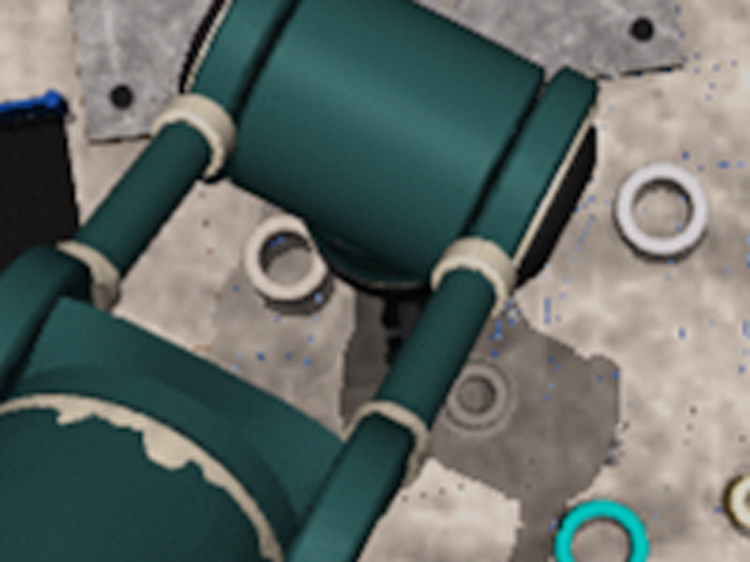

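>>> servo_tool --plan '[[[1,0,0,0,0,0],[2,0,0,0,0,0],[3,0,0,0,0,0],[4,0.2,0,0,0,0],[5.2,0.5,0,0,0,0],[6.4,0.8,0,0,0,0],[7.6,1.1,0,0,0,0],[8.8,1.4,0,0,0,0],[10,1.7,0,0,0,0],[11.2,2,0,0,0,0],[12.4,2.3,0,0,0,0],[13.6,2.6,0,0,0,0],[14.8,2.9,0,0,0,0],[16,3.2,0,0,0,0],[17.2,3.5,0,0,0,0],[18.4,3.8,0,0,0,0],[19.4,3.9,0,0,0,0],[20.2,4,0,0,0,0],[20.5,4,0,0,0,0],[20.5,4,0,0,0,0]]]'

```text
time: 4.32
tool_pos: [0.5417, -0.0311, 0.0053]
tcp_rot: [2.04, 2.388, 0.002]
wrist_force: [0.3, -0.5, 0.4]
width: 0.291
```

```bash
python3 - <<'E'
from h import *
go((-.02,-.03,.005),(-.04,-.03,.1))
for n in("scene","top"):
    c=cam(n); s=bot.read_state()
    im=c["color"]; im=im[140:300,120:320] if n=="scene" else im[160:310,140:340]
    cv2.imwrite(f"pics/{n}3.png",cv2.resize(im,None,fx=3.75,fy=3.75,interpolation=cv2.INTER_CUBIC)[:,:,::-1])
E
```

```text
t 4.3167 tcp tray [ 0.0556 -0.051   0.0053] q [-0.1   0.26  2.07  0.    0.8  -0.26] F [ 0.3 -0.5  0.4] w 0.291
turn [ 0.1 -0.   0. ]
(-0.02, -0.03, 0.005) shift cm [-7.56 -2.11  0.03]
(-0.04, -0.03, 0.1) shift cm [-9.56 -2.09 -9.47]
```

View pics/scene3.png

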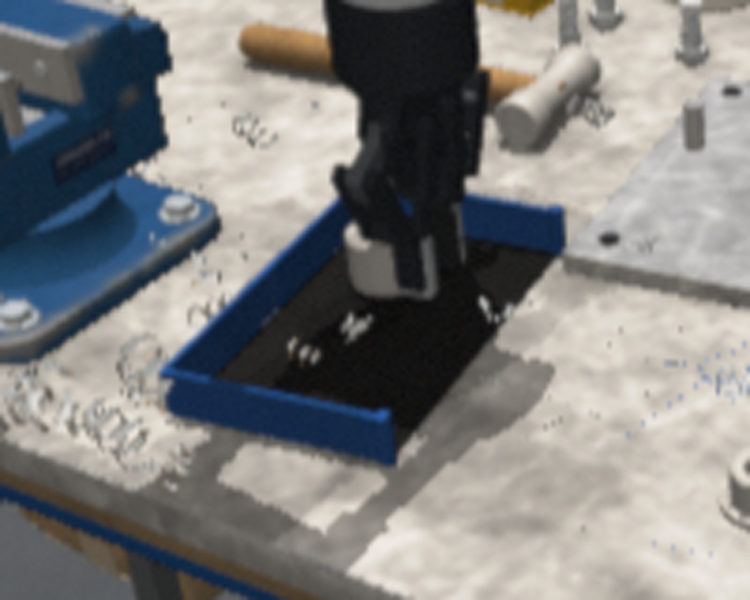

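View pics/top3.png

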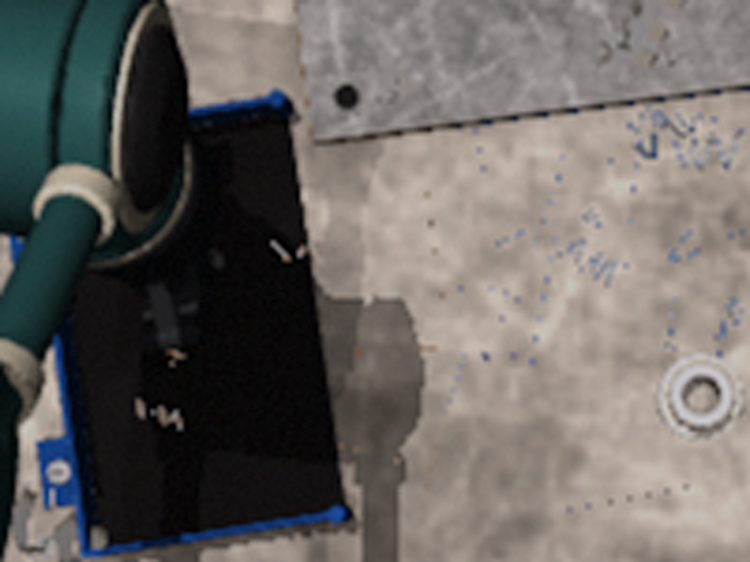

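The tall bush is upright in the tray, nested ahead of the fingers. Next I'll back out, lift, and go round behind the flanged bush.

>>> servo_tool --plan '[[[-1,0,0,0,0,0],[-3,0,0,0,0,0],[-5,0,-1,0,0,0],[-7,-1,-4,0,0,0],[-10,-3,-7,0,0,0],[-14,-5,-8,0,0,0],[-18,-7,-8,0,0,0],[-22,-9,-8,0,0,0],[-25,-11,-8,0,0,0],[-28.8,-12,-8,0,0,0],[-28.8,-12,-8,0,0,0],[-28.8,-12,-8,0,0,0],[-28.8,-12,-8,0,0,0],[-28.8,-12,-8,0,0,0],[-28.8,-12,-8,0,0,0]]]'

```text
time: 5.67
tool_pos: [0.4673, -0.3333, 0.0843]
tcp_rot: [-2.039, -2.389, -0.002]
wrist_force: [-0.1, -0.1, 0.1]
width: 0.296
```

```bash
python3 - <<'E'
from h import *
go((-.23,.069,.002),(.02,.05,.002))
for n in("scene","top"):
    c=cam(n)
    im=c["color"]; im=im[170:330,160:360] if n=="scene" else im[160:310,140:340]
    cv2.imwrite(f"pics/{n}4.png",cv2.resize(im,None,fx=3.75,fy=3.75,interpolation=cv2.INTER_CUBIC)[:,:,::-1])
E
```

```text
t 5.6667 tcp tray [-0.2313  0.0696  0.0843] q [-0.66  0.21  1.96  0.    0.97 -0.82] F [-0.1 -0.1  0.1] w 0.296
turn [-0.  -0.1  0.1]
(-0.23, 0.069, 0.002) shift cm [0.12 0.06 8.23]
(0.02, 0.05, 0.002) shift cm [25.12  1.99  8.27]
```

View pics/scene4.png

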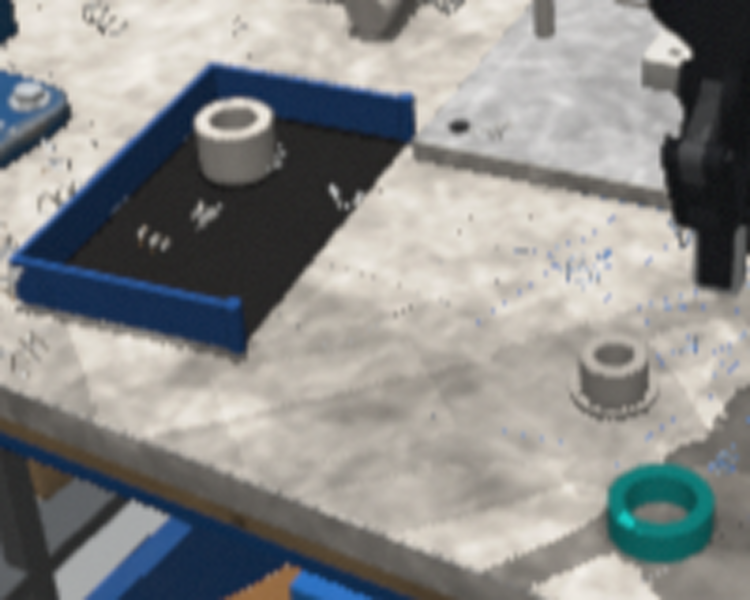

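View pics/top4.png

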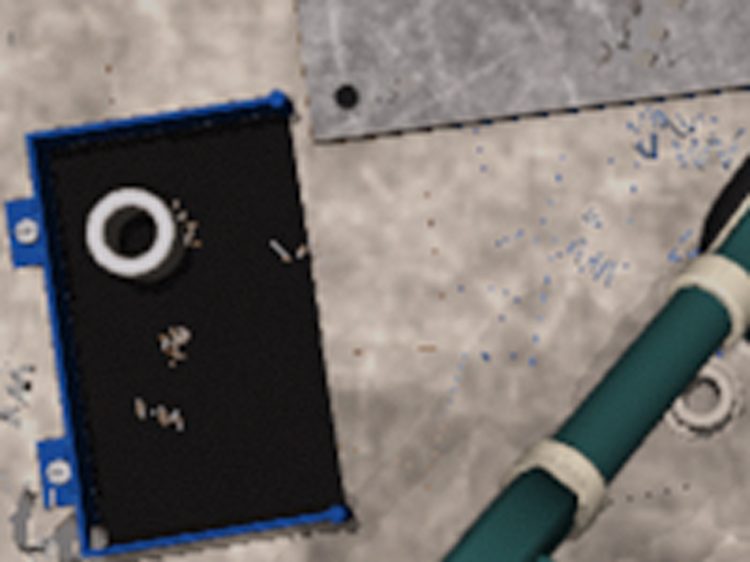

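The tall bush stands upright in the tray at crop pixel (132,232). The flanged bush hasn't moved. I'll go down behind it with the tips very low.

>>> servo_tool --plan '[[[0,0,3,0,0,0],[0,0,5.5,0,0,0],[0,0,7,0,0,0],[0,0,7.6,0,0,0],[0,0,7.9,0,0,0],[0,0,8.1,0,0,0],[0,0,8.2,0,0,0],[0,0,8.2,0,0,0]]]' --claw 2.0

```text
time: 6.43
tool_pos: [0.4686, -0.3338, 0.0036]
tcp_rot: [2.038, 2.389, 0.001]
wrist_force: [-0.1, -0.7, 0.6]
width: 0.235
```

```bash
python3 - <<'E'
from h import *
go((.03,.05,.002))
for n in("scene",):
    c=cam(n)
    im=c["color"]; im=im[200:320,270:430]
    cv2.imwrite(f"pics/{n}5.png",cv2.resize(im,None,fx=4.5,fy=4.5,interpolation=cv2.INTER_CUBIC)[:,:,::-1])
E
```

```text
t 6.4333 tcp tray [-0.232   0.0684  0.0036] q [-0.66  0.32  2.    0.    0.82 -0.82] F [-0.1 -0.7  0.6] w 0.235
turn [0.1 0.  0.1]
(0.03, 0.05, 0.002) shift cm [26.2   1.89  0.15]
```

View pics/scene5.png

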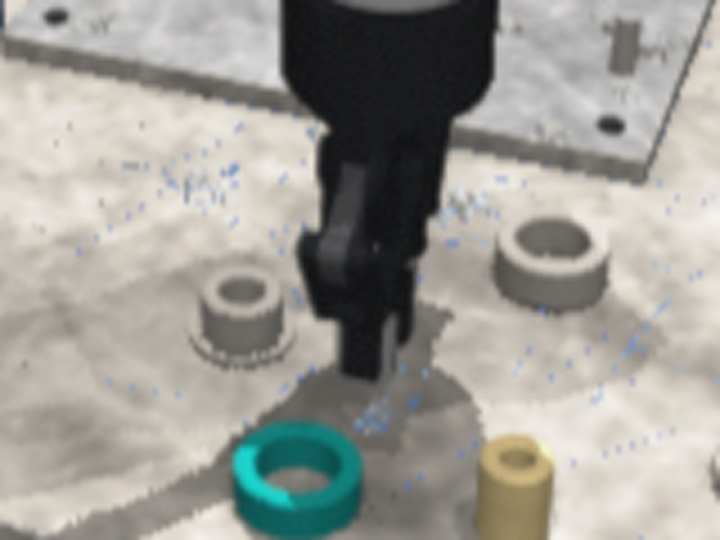

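>>> servo_tool --plan '[[[0.5,0,0.1,0,0,0],[1.2,0,0.15,0,0,0],[2,0,0.15,0,0,0],[2.8,0,0.15,0,0,0],[3.6,0,0.15,0,0,0],[4.5,0.1,0.15,0,0,0],[5.5,0.2,0.15,0,0,0],[6.5,0.3,0.15,0,0,0],[7.5,0.4,0.15,0,0,0],[8.5,0.5,0.15,0,0,0],[9.5,0.6,0.15,0,0,0],[10.5,0.8,0.15,0,0,0],[11.5,1,0.15,0,0,0],[12,1,0.15,0,0,0],[12,1,0.15,0,0,0]]]'

```text
time: 7.73
tool_pos: [0.4592, -0.2124, 0.002]
tcp_rot: [2.037, 2.391, 0.002]
wrist_force: [-0.3, -0.7, -0.1]
width: 0.234
```

```bash
python3 - <<'E'
from h import *
go((.03,.05,.002))
for n in("scene",):
    c=cam(n)
    im=c["color"]; im=im[180:300,220:380]
    cv2.imwrite(f"pics/{n}6.png",cv2.resize(im,None,fx=4.5,fy=4.5,interpolation=cv2.INTER_CUBIC)[:,:,::-1])
E
```

```text
t 7.7333 tcp tray [-0.1106  0.0587  0.002 ] q [-0.48  0.21  2.15  0.    0.78 -0.64] F [-0.3 -0.7 -0.1] w 0.234
turn [ 0.1 -0.   0.2]
(0.03, 0.05, 0.002) shift cm [14.06  0.92  0.  ]
```

View pics/scene6.png

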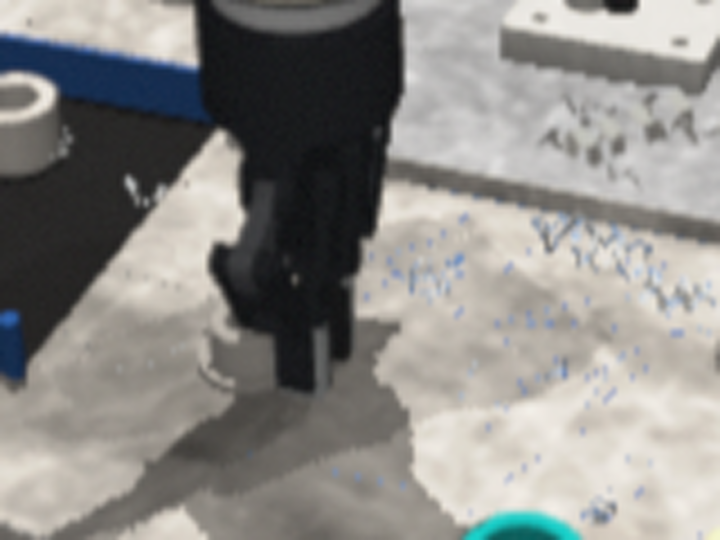

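The flanged bush, at crop (220,350), is being pushed ahead of the fingers and is still upright. I'll keep going into the tray.

>>> servo_tool --plan '[[[0.7,0,0,0,0,0],[1.6,0.1,0,0,0,0],[2.5,0.2,0,0,0,0],[3.5,0.3,0,0,0,0],[4.5,0.4,0,0,0,0],[5.5,0.5,0,0,0,0],[6.5,0.6,0,0,0,0],[7.5,0.7,0,0,0,0],[8.5,0.8,0,0,0,0],[9.5,0.9,0,0,0,0],[10.5,0.9,0,0,0,0],[11.5,0.9,0,0,0,0],[12.5,0.9,0,0,0,0],[13.4,0.9,0,0,0,0],[14.2,0.9,0,0,0,0],[14.8,0.9,0,0,0,0],[15.1,0.9,0,0,0,0],[15.1,0.9,0,0,0,0]]]'

```text
time: 9.28
tool_pos: [0.4439, -0.0617, 0.0019]
tcp_rot: [2.036, 2.392, 0.001]
wrist_force: [-0.6, -0.3, -0.0]
width: 0.236
```

```bash
python3 - <<'E'
from h import *
go((-.06,.05,.002),(-.335,-.01,.08))
for n in("scene",):
    c=cam(n)
    im=c["color"]; im=im[160:280,150:310]
    cv2.imwrite(f"pics/{n}7.png",cv2.resize(im,None,fx=4.5,fy=4.5,interpolation=cv2.INTER_CUBIC)[:,:,::-1])
E
```

```text
t 9.2833 tcp tray [0.0406 0.0504 0.0019] q [-0.19  0.11  2.27  0.    0.76 -0.35] F [-0.6 -0.3 -0. ] w 0.236
turn [ 0.1 -0.   0.2]
(-0.06, 0.05, 0.002) shift cm [-1.006e+01  0.000e+00 -1.000e-02]
(-0.335, -0.01, 0.08) shift cm [-37.58   5.91  -7.82]
```

View pics/scene7.png

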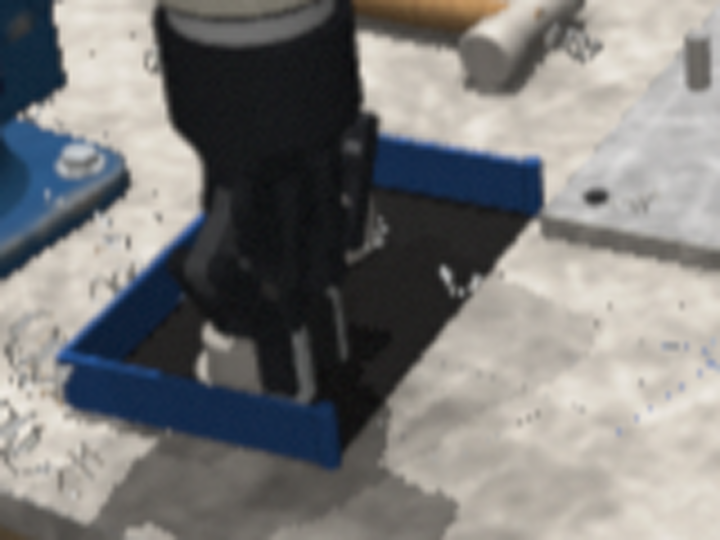

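The flanged bush is well inside. I'll back out and go behind the low bush.

>>> servo_tool --plan '[[[-1,0,0,0,0,0],[-3,0,0,0,0,0],[-6,0,-1,0,0,0],[-9,0,-4,0,0,0],[-12,1,-7,0,0,0],[-16,2,-8,0,0,0],[-20,3,-8,0,0,0],[-24,4,-8,0,0,0],[-28,5,-8,0,0,0],[-32,6,-8,0,0,0],[-37.6,6,-8,0,0,0],[-37.6,6,-8,0,0,0],[-37.6,6,-8,0,0,0],[-37.6,6,-8,0,0,0],[-37.6,6,-8,0,0,0],[-37.6,6,-8,0,0,0]]]' --claw 2.5

```text
time: 10.67
tool_pos: [0.5622, -0.4224, 0.0812]
tcp_rot: [-2.035, -2.391, -0.002]
wrist_force: [0.1, 0.4, 0.7]
width: 0.293
```

```bash
python3 - <<'E'
from h import *
go((-.335,-.01,.005),(-.0,-.0,.005))
for n in("scene","top"):
    c=cam(n)
    im=c["color"]; im=im[170:330,220:420] if n=="scene" else im[160:310,140:340]
    cv2.imwrite(f"pics/{n}8.png",cv2.resize(im,None,fx=3.75,fy=3.75,interpolation=cv2.INTER_CUBIC)[:,:,::-1])
E
```

```text
t 10.6667 tcp tray [-0.3341 -0.0102  0.0812] q [-0.68  0.43  1.67  0.    1.04 -0.84] F [0.1 0.4 0.7] w 0.293
turn [-0.  -0.1  0.2]
(-0.335, -0.01, 0.005) shift cm [-0.1  -0.02  7.62]
(-0.0, -0.0, 0.005) shift cm [33.4  -0.9   7.68]
```

View pics/scene8.png

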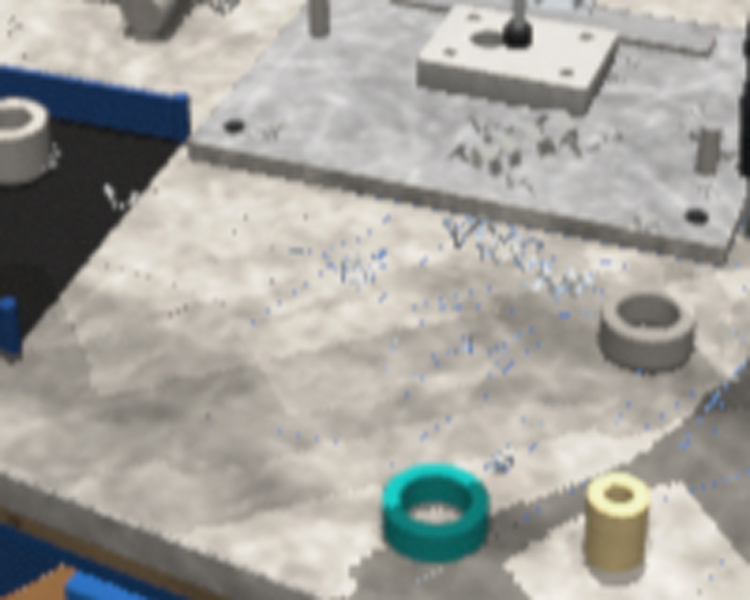

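View pics/top8.png

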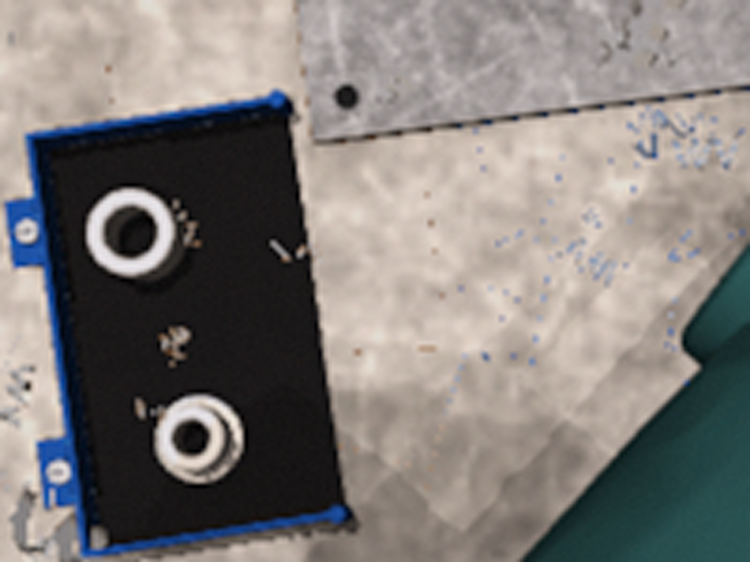

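Both bushes are upright in the tray, at crop (132,232) and (198,438), with a clear gap between them. Now down behind the low bush.

>>> servo_tool --plan '[[[0,0,3,0,0,0],[0,0,5,0,0,0],[0,0,6.5,0,0,0],[0,0,7.2,0,0,0],[0,0,7.6,0,0,0],[0,0,7.7,0,0,0],[0.5,0,7.7,0,0,0],[1,0,7.7,0,0,0],[1.8,0,7.7,0,0,0],[2.6,0,7.7,0,0,0],[3.5,0,7.7,0,0,0],[4.5,0,7.7,0,0,0],[5.5,0,7.7,0,0,0],[6.5,0,7.7,0,0,0],[7.5,0,7.7,0,0,0],[8.5,-0.1,7.7,0,0,0],[9.5,-0.1,7.7,0,0,0],[10.5,-0.2,7.7,0,0,0],[11,-0.2,7.7,0,0,0],[11,-0.2,7.7,0,0,0]]]'

```text
time: 12.43
tool_pos: [0.5421, -0.3119, 0.0042]
tcp_rot: [-2.033, -2.391, -0.002]
wrist_force: [-0.4, 0.4, 0.1]
width: 0.295
```

```bash
python3 - <<'E'
from h import *
go((.03,.0,.004))
for n in("scene",):
    c=cam(n)
    im=c["color"]; im=im[180:340,220:420]
    cv2.imwrite(f"pics/{n}9.png",cv2.resize(im,None,fx=3.75,fy=3.75,interpolation=cv2.INTER_CUBIC)[:,:,::-1])
E
```

```text
t 12.4333 tcp tray [-0.2218 -0.0076  0.0042] q [-0.56  0.4   1.89  0.    0.86 -0.73] F [-0.4  0.4  0.1] w 0.295
turn [-0.1 -0.2  0.3]
(0.03, 0.0, 0.004) shift cm [25.19 -0.63  0.1 ]
```

View pics/scene9.png

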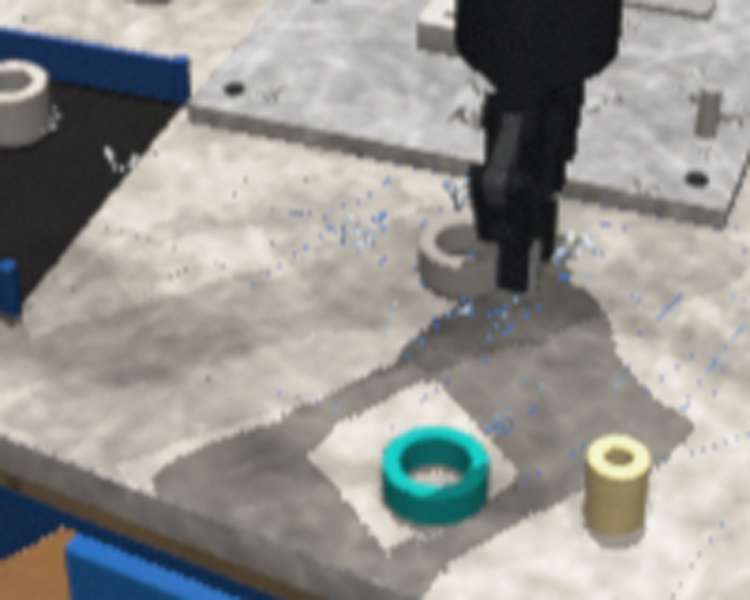

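The low bush, at crop (460,260), is nested and sliding. On into the tray.

>>> servo_tool --plan '[[[0.8,0,0,0,0,0],[2,0,0,0,0,0],[3.2,-0.1,0,0,0,0],[4.5,-0.1,0,0,0,0],[5.8,-0.2,0,0,0,0],[7.2,-0.2,0,0,0,0],[8.6,-0.3,0,0,0,0],[10,-0.3,0,0,0,0],[11.5,-0.4,0,0,0,0],[13,-0.4,0,0,0,0],[14.5,-0.5,0,0,0,0],[16,-0.5,0,0,0,0],[17.5,-0.6,0,0,0,0],[19,-0.6,0,0,0,0],[20.5,-0.6,0,0,0,0],[22,-0.6,0,0,0,0],[23.3,-0.6,0,0,0,0],[24.2,-0.6,0,0,0,0],[24.6,-0.6,0,0,0,0],[24.6,-0.6,0,0,0,0]]]'

```text
time: 14.15
tool_pos: [0.4965, -0.0697, 0.0049]
tcp_rot: [-2.031, -2.393, -0.002]
wrist_force: [0.3, -0.1, 0.7]
width: 0.295
```

>>> servo_tool --plan '[[[-1,0,0,0,0,0],[-3,0,0,0,0,0],[-6,0,-1,0,0,0],[-9,0,-4,0,0,0],[-13,0,-8,0,0,0],[-17,0,-12,0,0,0],[-21,0,-15,0,0,0],[-25,0,-16,0,0,0],[-29,0,-16,0,0,0],[-32,0,-16,0,0,0],[-32,0,-16,0,0,0],[-32,0,-16,0,0,0],[-32,0,-16,0,0,0]]]'

```text
time: 15.23
tool_pos: [0.5479, -0.3886, 0.1637]
tcp_rot: [-2.035, -2.389, -0.002]
wrist_force: [-0.7, -0.9, 0.7]
width: 0.292
```

```bash
python3 - <<'E'
from h import *
go()
for n in("scene","top"):
    c=cam(n); cv2.imwrite(f"pics/{n}10.png",c["color"][:,:,::-1])
    im=c["color"]
    if n=="top":
        im=im[160:340,130:260]; cv2.imwrite("pics/top10c.png",cv2.resize(im,None,fx=3.3,fy=3.3,interpolation=cv2.INTER_CUBIC)[:,:,::-1])
E
```

```text
t 15.2333 tcp tray [-0.2985 -0.0014  0.1637] q [-0.65  0.31  1.68  0.    1.16 -0.81] F [-0.7 -0.9  0.7] w 0.292
turn [-0.1 -0.2  0.2]
```

View pics/scene10.png

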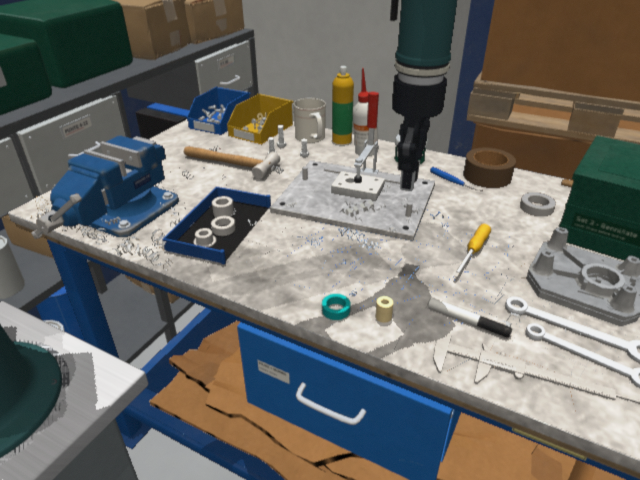

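View pics/top10c.png

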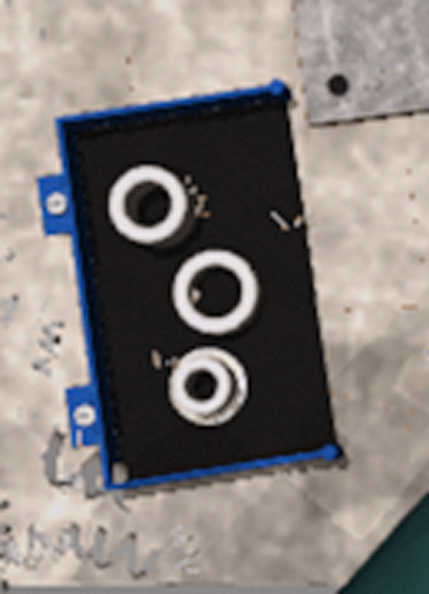

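```bash
python3 - <<'E'
from h import *
c=cam("top")
for n,u,v,z in [("tall",148,205,.03),("low",215,292,.018),("flan",203,385,.022)]:
    p=tr(ray(c,130+u/3.3,160+v/3.3,z)); p[0]-=.06; print(n,"tray xy",p[:2])
a=cv2.imread("pics/scene0.png").astype(int); b=cv2.imread("pics/scene10.png").astype(int)
hs=lambda x:cv2.cvtColor(x.astype(np.uint8),cv2.COLOR_BGR2HSV)
for nm,(x0,y0,x1,y1) in dict(brass=(365,290,405,335),driver=(450,220,495,285),pen=(425,295,475,325)).items():
    for im in(a,b):
        r=hs(im)[y0:y1,x0:x1]; m=((r[...,1]>60)&(r[...,0]<40)) if nm!="pen" else (r[...,2]>215)
        yy,xx=np.nonzero(m); print(nm,xx.mean().round(1)+x0,yy.mean().round(1)+y0,m.sum())
from workcell import finish_job
print(finish_job())
E
```

```text
tall tray xy [ 0.0239 -0.0504]
low tray xy [-0.0035  0.0012]
flan tray xy [0.0089 0.0514]
brass 383.7 311.1 290
brass 383.8 310.9 300
driver 479.1 237.6 409
driver 479.1 237.6 409
pen 447.2 308.1 651
pen 455.8 306.9 380
the job is handed in; nothing more can be done
None
```

```bash
python3 - <<'E'
import cv2,numpy as np
a=cv2.imread("pics/s1.png");b=cv2.imread("pics/scene10.png")
for im in(a,b):
    r=cv2.cvtColor(im,cv2.COLOR_BGR2GRAY)[290:340,470:515]; yy,xx=np.nonzero(r<50); print(xx.mean()+470,yy.mean()+290,len(xx))
E
```

```text
493.2061855670103 328.77319587628864 194
493.3128205128205 328.83589743589744 195
```

All three grey bushes are in the tray, and the job was handed in at about 15 s of the 61 s allowed. I slid them in one at a time (tall, flanged, low) with the part-open fingers held 2–6 mm above the bench. I then backed the fingers out and lifted clear to about 16 cm, so the robot was touching nothing.

**Bush positions:** in the last pictures all three stand upright. In the tray frame I measured:

| Bush | x (mm) | y (mm) |
|---|---|---|
| Tall | +24 | −50 |
| Low | −4 | +1 |
| Flanged | +9 | +51 |

The low limit on x is −42 mm, and none of them is near a wall limit.

**Bystanders:** the brass bush and screwdriver show the same image positions at the start and the end, to within 0.2 px.

**A check that disagreed:** my first pen comparison showed a shift of about 9 px. It compared bright pixels against the first picture, where the gripper partly hid the pen, and in the last picture the arm's shadow falls near it. After handing in, I compared the pen's dark cap in saved pictures from 1.75 s and the end, and it had moved only about 0.1 px. I think the pen stayed where it was.

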